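# Shut and bolt the hub case

## Robot

A 6-joint arm with a two-finger parallel gripper is mounted at the origin on the work surface. World frame = base frame: x ahead of the robot, y to its left, z up, the work surface at z = 0. Lengths are in m, angles in rad, forces in N, time in s.
With the tool pointing down it reaches from about 0.425 to 0.95 m from the base axis. Payload 3.5 kg.
Tool frame: the origin (TCP) lies at the very end of the fingers, on their centre line; the grasp point (between the pads) lies 19 mm behind it; x points along the fingers, z is the direction in which the jaws open and shut, and the axes are right-handed (so a half turn about x gives the same grasp; the last joint's range is limited). The gripper opens to 85 mm and grips with 20 to 120 N. Pads are 22 mm wide; open, the fingers measure 114 mm over their backs; the gripper's body (76 mm by 85 mm) begins 54 mm behind the grasp point. The pads swing forward as they close: fully open they stand 13 mm farther back than shut.
Start: joints at [1.081, 0.286, 1.577, -0, 1.279, -0.15], TCP at [0.225, 0.636, 0.231] pointing down, gripper open.
Joint ranges: [-2.77, 2.77], [-0.9, 2.22], [0.21, 2.48], [-1.53, 4.67], [0.24, 2.81], [-2.84, 2.84]. Speed limits (rad/s): [2.79, 2.79, 3.14, 3.14, 3.14, 3.14].

## Interface

Orientations are given as a unit quaternion [x, y, z, w].
In Python, from plant import ctrl, cams gives the robot as it stands.
- The arm moves only by the tool play_rows, never from a script. Its argument "rows" is a list of rows, each a list of 3 entries, a list of its own where there are three numbers: the opening in per cent of the stroke, from 0 (shut) to 100 (fully open), then the shift along the tool's x, y, z in units of 0.3 m (1.0 is 0.3 m), then the turn, a rotation vector about the tool's x, y, z in units of pi/2 rad (1.0 is pi/2 rad). A call has 1 to 10 rows; each row is the pose to reach, as a shift and turn from the pose commanded when the call began, along the tool's axes at that moment; what a row does not reach only later rows make up. A row lasts 1/12 s, in which the tool goes at most 41.7 mm and 7.16 degrees, less where a joint would pass 70% of its speed; a pose out of reach is approached as far as the arm can. A call with a number of a shift or a turn outside -1 to 1 is refused whole. A call with a gripper value outside its range is refused whole. The fingers move at their own pace and stop on an object; "force" is the grip in N (left out, the last holds). Time passes only in rows, so rows that repeat a pose let the fingers close. It gives the time, the measured TCP pose, the force and the opening at its end, in the units of the state.
- ctrl.get_state(): the state, without advancing time (a new reading comes with each control period).
- cams.read_camera(name): name is "scene" or "top"; returns a dict with "color" (420x560x3 uint8, red, green, blue), "fx", "fy", "cx", "cy" (pixels), "view" (4x4, takes a point from world to camera coordinates). Camera axes: x right, y down, z forward; pixel columns grow to the right and rows downward; lengths in m; the calibration is good to about 2 mm. A picture is of the moment at which its call begins. There is no depth.
- ctrl.sign_off(): hands the job in, once; it reports no verdict.
The state is a dict: "time": time; "qpos": joint angles; "dq": joint speeds; "joint_efforts": joint torques, N m; "eef_pos": TCP position; "tcp_rot": TCP orientation; "contact_force": force on the tool from outside, world axes, zero at the start; "wrist_torque": the same for the moment, N m; "opening": opening from 0.0 (shut) to 1.0 (fully open).
Only numpy, scipy, OpenCV 4.12 (cv2) and the standard library are available. Lean on these libraries where they do the work, as an engineer would, in place of code of your own. Each camera call takes 0.05 s, during which the arm holds its last target. There are 200 camera calls.

## Task

Two grey cases of turned hubs stand open. Close the larger one with your fingertips: gently push its lid over and down until it is fully shut, without slamming it, and then push the slide bolt on its front ledge all the way across, through the lid's staple. Push only, on the lid's outer face and on the bolt's thumb tab: grip and pick up nothing, leave the smaller case standing open as it is, and do not disturb the other things on the bench.

Things in the scene. Friction and masses are not known exactly. Their poses are not given: they have to be found in the camera images.
- case: The larger case, fixed: open grey plastic box, 170 (its x) x 240 (its y) x 85 mm high, hubs inside. Origin: centre of the underside; x points from its front (robot side) to the hinge side, y left along the hinge, z up. A flat ledge with its top 60 mm above the bench runs along the whole front (case x -85 to -140 mm) and carries the bolt. The small case may stand left or right of it.
- case_lid (a joint): Larger lid's angle, rad: 0 shut flat on the rim, more is more open; starts at 0.7 to 1.25, leaning towards the robot. Hinge axis along the case's y at case x = +85, z = 85 mm. The lid is a plate 170 x 240 mm; its outer face lies 8 mm above the hinge axis when shut (93 mm above the bench). Stiff hinge: stays at any angle, follows a push of 2 to 6 N near its free edge, all the way down.
- case_lid_edge (a point): Middle of the free (front) edge of the larger lid, on its outer face, 170 mm from the hinge axis along the lid. Its z axis is the outward normal of the outer face, y runs along the hinge. A steel staple 34 mm wide (tongue with two cheeks) sticks out 44 mm beyond the edge here, and comes down over the ledge when the lid is shut. The inner face has a grey lining that is not to be touched.
- bolt (a joint): Travel of the slide bolt, m: 0 fully drawn back, 0.045 fully home (end stop), its rod then through both cheeks of the staple. It moves along +y of the larger case (to the robot's left), starts at 0 to 0.012, needs a push of 2 to 4 N and stays where it is left. The rod is 10 mm thick, 73 mm above the bench.
- bolt_push (a point): Where to push the bolt: centre of the rear (case -y) face of its upright steel thumb tab, 82 mm above the bench, at case x = -115, y = -101 mm + travel; axes as the case's; push along +y. The tab is 26 mm wide (x), 12 mm thick (y), its top 96 mm above the bench. Behind it (-y) the ledge is bare to its end at y = -120 mm, with open space beyond.
- small_case: The smaller case, fixed, 120 (x) x 150 (y) x 60 mm high, without bolt or ledge, its 120 mm lid open on a hinge at its far side. Origin: centre of its underside, axes as for the larger. Leave it alone.
- small_case_lid_edge (a point): Middle of the free edge of the smaller lid, up to 185 mm above the bench. Must not be moved.
- hub_a: Loose turned steel hub, flange 64 mm wide, 44 mm high, standing in front of the left half of the larger case. Origin: centre of the underside. Leave it.
- hub_b: Same kind of loose hub, in front of the smaller case. Leave it.
- hub_c: Same kind of loose hub, behind the larger case. Leave it.
- wrench: Loose wrench lying flat on the right of the bench. Leave it.
- bottle: White bottle, 64 mm wide, 150 mm high, standing on the left of the bench. Origin: centre of underside. Leave it.
- cup: Dark steel cup, 76 mm wide, 85 mm high, on the left of the bench. Origin: centre of underside. Leave it.

How it is judged:
On the way, in this order (a step that is already met when the one before it is completed fails the run):
1. the larger case's lid is shut (value of joint case_lid below 0.04 rad), for 0.2 s.
2. the bolt is pushed fully home, with the lid shut (value of joint bolt above 0.041 m and value of joint case_lid below 0.04 rad), for 0.2 s.
At the end, for the whole second after the job is handed in: The larger lid is shut (within 0.04 rad, about 7 mm at its edge), the bolt is home (within 4 mm of its end stop), the smaller lid has stayed open (edge within 20 mm of its start) and the loose things are within 30 mm of where they were (all of step 2 and distance of small_case_lid_edge from where it was at the start of the episode below 0.02 m and distance of each of hub_a, hub_b, hub_c, wrench, bottle, cup from where it was at the start of the episode below 0.03 m); the robot touches nothing.
It fails at once if the lid is slammed (falls or swings shut faster than 2.5 rad/s) (velocity of joint case_lid below -2.5 rad/s).
It fails at once if the lid is gripped or handled from its inner side (contact force between the fingers and case_lid_c0 above 2 N).
It fails at once if the bolt's thumb tab is gripped instead of pushed (contact force between the fingers and bolt_c0 above 2 N and contact force between the fingers and bolt_c1 above 2 N).
It fails at once if the smaller case's lid is moved (distance of small_case_lid_edge from where it was at the start of the episode above 0.02 m).
It fails at once if a loose thing is moved, lifted or carried (distance of any of hub_a, hub_b, hub_c, wrench, bottle, cup from where it was at the start of the episode above 0.03 m).
It also fails if it takes over 45 s, if anything falls off the work surface, if the arm or the gripper's body presses on something with over 40 N, if the wrist force passes 120 N, or if a joint passes its speed limit or range.

## Working session

There is one attempt and no reset: what is moved stays moved. The work goes in short steps, Python scripts to look and compute and a tool call to move; the robot and the scene stay as the last step left them, time stands still between calls to the robot, and variables do not carry over. Pictures are saved under pics/ and viewed, about 8 in all and at most 12, crops included, and the job is handed in when it is done.

Besides the shell and the picture viewer there is one more tool, called after ">>>" as name(argument=value, ...) on one line, values as JSON. play_rows: Moves the arm, as the interface text tells. Shifts and turns lie within -1 to 1; 1 stands for 0.3 m of shift or pi/2 rad of turn. Its arguments: {"type":"object","properties":{"rows":{"type":"array"},"force":{"type":"number"}},"required":["rows"]}

```bash
mkdir -p pics; ls; python3 - <<'E'
from plant import ctrl,cams
import cv2,numpy as np
print(ctrl.get_state())
for n in("scene","top"):
    c=cams.read_camera(n); cv2.imwrite(f"pics/{n}0.png",c["color"][:,:,::-1])
    print(n,c["fx"],c["fy"],c["cx"],c["cy"],np.round(c["view"],4).tolist())
E
```

```text
pics
{'time': 0.0, 'qpos': array([ 1.08102394e+00,  2.87198803e-01,  1.57822340e+00,  1.88994497e-05,
        1.27858888e+00, -1.49980237e-01]), 'dq': array([ 5.56864962e-04, -2.70671283e-05,  5.55878155e-04,  9.14440302e-05,
       -5.42813106e-05, -1.31002740e-03]), 'joint_efforts': array([ 6.96307179e-04, -4.05990243e+01, -2.92621851e+01, -1.64907219e-04,
        5.86780894e-03, -1.08936706e-05]), 'eef_pos': array([0.22460615, 0.63582065, 0.22989996]), 'tcp_rot': array([-0.40863744,  0.57810875,  0.40788123,  0.5765749 ]), 'contact_force': array([0.44138648, 0.90107344, 0.68909956]), 'wrist_torque': array([-0.02241622, -0.00468708, -0.0483734 ]), 'opening': 0.9955153658908085}
scene 506.7326001978828 506.7326001978828 279.7749315102581 199.61596270137676 [[-0.9859, 0.1663, -0.0194, 0.5444], [0.1319, 0.7, -0.7019, -0.0116], [-0.1032, -0.6945, -0.712, 1.7488], [0.0, 0.0, 0.0, 1.0]]
top 408.89784434324304 408.89784434324304 281.21124768542643 210.2813357193031 [[0.0279, -0.9995, 0.0129, -0.0235], [-0.9972, -0.0287, -0.0688, 0.5587], [0.0691, -0.011, -0.9975, 1.3365], [0.0, 0.0, 0.0, 1.0]]
```

View pics/scene0.png

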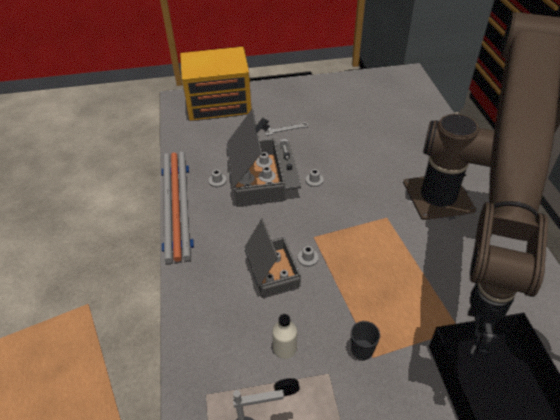

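View pics/top0.png

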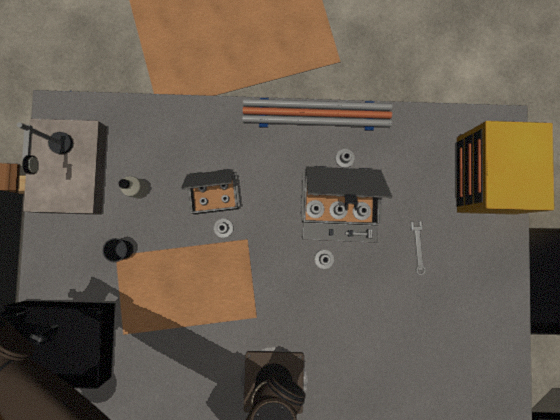

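The larger case sits at about (340,205) in the top view and (262,170) in the scene view. The small case is to its left at about (215,192) in the top view. The arm starts at the far left. Next I'll enlarge the larger case in both views.

```bash
python3 - <<'E'
import cv2,numpy as np
t=cv2.imread("pics/top0.png")[140:280,290:430]; s=cv2.imread("pics/scene0.png")[105:215,215:335]
a=cv2.resize(t,(560,560),interpolation=cv2.INTER_CUBIC)
cv2.imwrite("pics/ct.png",cv2.convertScaleAbs(a,alpha=1.7))
b=cv2.resize(s,None,fx=5,fy=5,interpolation=cv2.INTER_CUBIC)
cv2.imwrite("pics/cs.png",cv2.convertScaleAbs(b,alpha=1.7))
E
```

```text
(no output)
```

View pics/ct.png

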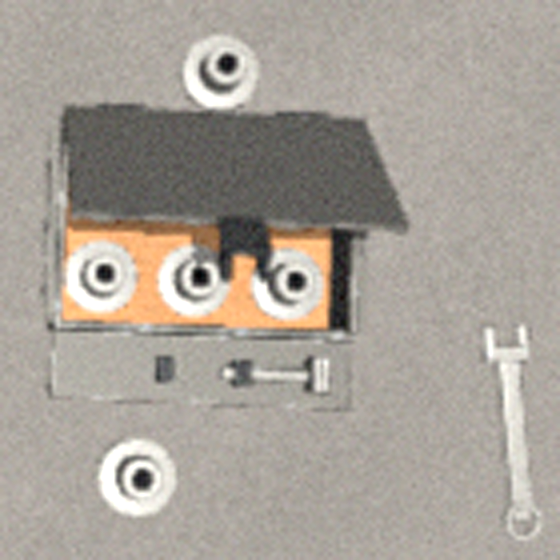

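View pics/cs.png

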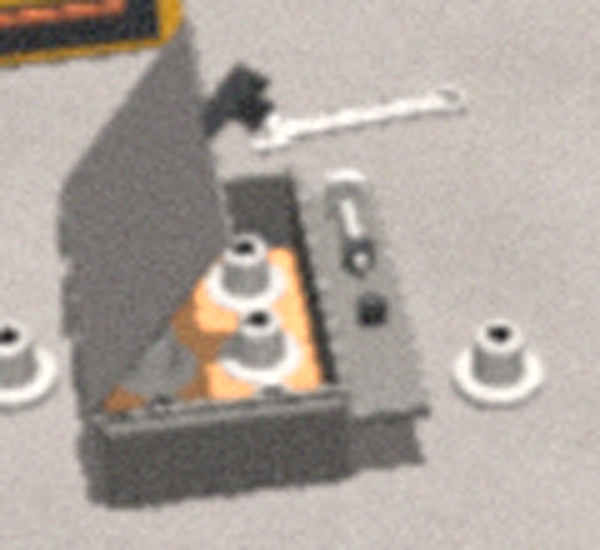

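The top crop shows four things: ledge front corners near (50,395) and (350,408), the tab near (320,373), lid free corners near (68,215) and (408,230), and the staple near (243,235). The scene crop shows lid free corners near (226,230) and (182,15), and the tab near (345,178). I'll triangulate these.

```bash
cat > h.py <<'E'
from plant import ctrl,cams
import cv2,numpy as np
from scipy.spatial.transform import Rotation as R
def cam(n):
    c=cams.read_camera(n); c["K"]=np.array([[c["fx"],0,c["cx"]],[0,c["fy"],c["cy"]],[0,0,1]]); return c
def plane(c,p,z):
    V=c["view"]; d=V[:3,:3].T@np.linalg.inv(c["K"])@[*p,1]; o=-V[:3,:3].T@V[:3,3]; return o+d*(z-o[2])/d[2]
def proj(c,P): q=c["K"]@(c["view"]@[*P,1])[:3]; return q[:2]/q[2]
def tri(a,p,b,q):
    X=cv2.triangulatePoints(a["K"]@a["view"][:3],b["K"]@b["view"][:3],np.array(p,float),np.array(q,float)).ravel(); X=X[:3]/X[3]
    return np.round(X,4),np.round(max(np.linalg.norm(proj(a,X)-p),np.linalg.norm(proj(b,X)-q)),1)
E
python3 - <<'E'
from h import *
T=cam("top");S=cam("scene")
t=lambda x,y:((x+.5)/4-.5+290,(y+.5)/4-.5+140)
s=lambda x,y:((x+.5)/5-.5+215,(y+.5)/5-.5+105)
for n,a,b in [("lidL",(68,215),(226,235)),("lidR",(408,230),(182,15)),("hingeL",(66,105),(85,415)),("hingeR",(365,120),(65,190)),("tabtop",(320,360),(345,176)),("ledgeFL",(50,395),(428,410)),("ledge catch",(165,365),(372,300)),("rimFL",(50,325),(350,395))]:
    print(n,*tri(T,t(*a),S,s(*b)))
for n,a,z in [("FL",(50,395),.06),("FR",(350,408),.06),("rimFL",(50,325),.085),("rimFR",(352,333),.085),("tab rear",(329,373),.096),("tab mid",(320,373),.096),("hubA",(138,478),.01),("hubC",(220,72),.01)]: print(n,plane(T,t(*a),z).round(4))
for n,a,z in [("hingeL",(66,105),.093),("hingeR",(365,120),.093)]: print(n,plane(T,t(*a),z).round(4))
E
```

```text
lidL [ 0.5963 -0.0758  0.2323] 0.8
lidR [ 0.5931 -0.3155  0.2307] 0.9
hingeL [ 0.6977 -0.082   0.0892] 0.0
hingeR [ 0.6901 -0.3192  0.0895] 0.8
tabtop [ 0.4937 -0.2818  0.102 ] 2.4
ledgeFL [ 0.4681 -0.0769  0.0574] 0.0
ledge catch [ 0.4919 -0.1647  0.0842] 0.7
rimFL [ 0.5224 -0.0737  0.0841] 0.2
FL [ 0.4681 -0.0767  0.06  ]
FR [ 0.4644 -0.3178  0.06  ]
rimFL [ 0.5231 -0.0738  0.085 ]
rimFR [ 0.5235 -0.3125  0.085 ]
tab rear [ 0.4912 -0.2921  0.096 ]
tab mid [ 0.491 -0.285  0.096]
hubA [ 0.4016 -0.1546  0.01  ]
hubC [ 0.7441 -0.2168  0.01  ]
hingeL [ 0.697  -0.0817  0.093 ]
hingeR [ 0.6922 -0.3188  0.093 ]
```

Checks agree: hinge z is 0.089 (0.085–0.093 expected) and rim z is 0.084. The ledge is 0.241 m long. The lid edge is 0.174 m from the hinge axis (0.170 expected), so the lid stands at about 0.94 rad. Now I'll work out the moves.

```bash
cat >> h.py <<'E'
yaw=-0.015
RY=R.from_euler('z',yaw).as_matrix()
C=np.array([.6075,-.198,0])
def case(x,y,z): return C+RY@[x,y,z]
def rel(pos,pts):   # shifts in tool axes (units .3 m) from state pose
    A=R.from_quat(pos["tcp_rot"]).as_matrix(); return [(A.T@(np.array(p)-pos["eef_pos"])/.3).round(3).tolist() for p in pts]
E
python3 - <<'E'
from h import *
s=ctrl.get_state(); A=R.from_quat(s["tcp_rot"]).as_matrix(); print(A.round(3))
# desired: tool x down, tool y = +-case x
for sg in(1,-1):
    x=-np.array([0,0,1.]); y=sg*RY[:,0]; D=np.c_[x,y,np.cross(x,y)]
    print(sg,(R.from_matrix(A.T@D).as_rotvec()/(np.pi/2)).round(3))
P=[[.30,.55,.30],[.45,.33,.30],[.6,.1,.3],[.655,-.1,.3],case(.05,-.055,.30),case(.05,-.055,.25)]
print(rel(s,P)); print(P[-1])
print("bolt",case(-.115,-.101,.082))
E
```

```text
[[-0.001 -0.943  0.333]
 [-0.001  0.333  0.943]
 [-1.     0.    -0.001]]
1 [ 1.793e+00 -0.000e+00  1.000e-03]
-1 [-0.207 -0.001 -0.   ]
[[-0.232, -0.332, -0.187], [-0.231, -1.048, -0.712], [-0.23, -1.775, -1.268], [-0.23, -2.17, -1.836], [-0.229, -2.346, -2.317], [-0.062, -2.346, -2.317]]
[ 0.65666941 -0.25374378  0.25      ]
bolt [ 0.49099799 -0.2972637   0.082     ]
```

>>> play_rows(rows=[[0,[-0.23,0,0],[0,0,0]],[0,[-0.23,0,0],[0,0,0]],[0,[-0.23,-0.95,-0.65],[-0.207,0,0]],[0,[-0.23,-0.95,-0.65],[-0.207,0,0]],[0,[-0.23,-0.95,-0.65],[-0.207,0,0]],[0,[-0.23,-0.95,-0.65],[-0.207,0,0]],[0,[-0.23,-0.95,-0.65],[-0.207,0,0]],[0,[-0.23,-0.95,-0.65],[-0.207,0,0]],[0,[-0.23,-0.95,-0.65],[-0.207,0,0]],[0,[-0.23,-0.95,-0.65],[-0.207,0,0]]], force=20)

```text
time: 1.03
eef_pos: [0.4218, 0.366, 0.3003]
tcp_rot: [-0.496, 0.504, 0.496, 0.504]
contact_force: [1.0, -0.2, 0.2]
opening: -0.0
```

>>> play_rows(rows=[[0,[0,-0.6,-0.85],[0,0,0]],[0,[0,-0.6,-0.85],[0,0,0]],[0,[0,-0.6,-0.85],[0,0,0]],[0,[0,-0.6,-0.85],[0,0,0]],[0,[0,-0.6,-0.85],[0,0,0]],[0,[0,-0.6,-0.85],[0,0,0]],[0,[0,-0.6,-0.85],[0,0,0]],[0,[0,-0.6,-0.85],[0,0,0]]])

```text
time: 1.7
eef_pos: [0.5992, 0.1061, 0.2998]
tcp_rot: [-0.496, 0.505, 0.495, 0.504]
contact_force: [-0.2, 0.1, -0.3]
opening: 0.001
```

>>> play_rows(rows=[[0,[0,-0.2,-0.95],[0,0,0]],[0,[0,-0.2,-0.95],[0,0,0]],[0,[0,-0.2,-0.95],[0,0,0]],[0,[0,-0.2,-0.95],[0,0,0]],[0,[0,-0.2,-0.95],[0,0,0]],[0,[0,-0.2,-0.95],[0,0,0]],[0,[0,-0.2,-0.95],[0,0,0]],[0,[0,-0.2,-0.95],[0,0,0]]])

```text
time: 2.37
eef_pos: [0.6532, -0.1831, 0.2991]
tcp_rot: [-0.495, 0.506, 0.494, 0.504]
contact_force: [-0.1, 0.9, -0.5]
opening: 0.002
```

>>> play_rows(rows=[[0,[0,0,-0.237],[0,0,0]],[0,[0,0,-0.237],[0,0,0]],[0,[0.1,0,-0.237],[0,0,0]],[0,[0.2,0,-0.237],[0,0,0]],[0,[0.28,0,-0.237],[0,0,0]],[0,[0.28,0,-0.237],[0,0,0]]])

```text
time: 2.87
eef_pos: [0.6488, -0.2449, 0.2083]
tcp_rot: [-0.492, 0.505, 0.501, 0.502]
contact_force: [-1.0, 0.4, -1.3]
opening: 0.001
```

```bash
python3 - <<'E'
from h import *
s=ctrl.get_state(); print(s["eef_pos"],s["contact_force"])
r=.145
for th in np.arange(1.0,-.01,-.1):
    x=.085-r*np.cos(th)+.008*np.sin(th)+.011; z=.085+r*np.sin(th)+.008*np.cos(th)
    p=case(x,-.055,z); print(round(th,2),p.round(4),rel(s,[p])[0])
c=cam("scene"); cv2.imwrite("pics/s1.png",cv2.resize(c["color"][60:220,180:380,::-1],None,fx=4,fy=4))
E
```

```text
[ 0.64883798 -0.24491146  0.20825479] [-1.00839465  0.44679324 -1.32399879]
1.0 [ 0.6311 -0.2534  0.2113] [-0.01, 0.059, -0.029]
0.9 [ 0.6188 -0.2532  0.2036] [0.017, 0.099, -0.029]
0.8 [ 0.6074 -0.253   0.1946] [0.047, 0.137, -0.029]
0.7 [ 0.5969 -0.2528  0.1845] [0.081, 0.172, -0.03]
0.6 [ 0.5875 -0.2527  0.1735] [0.118, 0.203, -0.03]
0.5 [ 0.5793 -0.2526  0.1615] [0.158, 0.23, -0.03]
0.4 [ 0.5722 -0.2525  0.1488] [0.201, 0.253, -0.03]
0.3 [ 0.5665 -0.2524  0.1355] [0.246, 0.271, -0.031]
0.2 [ 0.5622 -0.2523  0.1216] [0.292, 0.285, -0.031]
0.1 [ 0.5592 -0.2523  0.1074] [0.339, 0.294, -0.031]
0.0 [ 0.5577 -0.2523  0.093 ] [0.387, 0.299, -0.032]
```

View pics/s1.png

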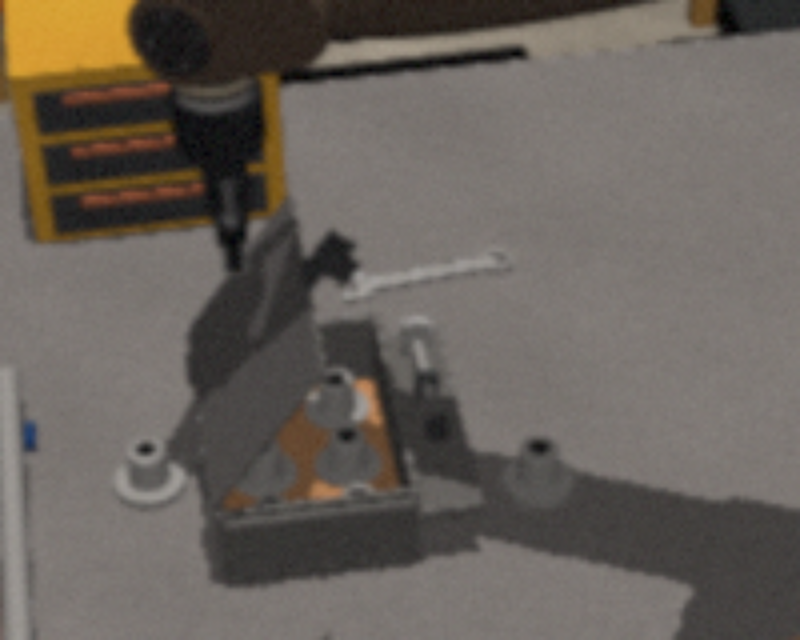

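The shut fingertips at about (233,268) hang behind the outer face of the lid, clear of everything. I'll let the arm settle and read its pose.

>>> play_rows(rows=[[0,[0,0,0],[0,0,0]],[0,[0,0,0],[0,0,0]]])

```text
time: 3.08
eef_pos: [0.6534, -0.2469, 0.2193]
tcp_rot: [-0.498, 0.503, 0.495, 0.504]
contact_force: [0.1, -0.7, 0.2]
opening: 0.0
```

>>> play_rows(rows=[[0,[0.02,0.05,0],[0,0,0]],[0,[0.027,0.074,0],[0,0,0]],[0,[0.04,0.095,0],[0,0,0]],[0,[0.052,0.115,0],[0,0,0]],[0,[0.067,0.134,0],[0,0,0]],[0,[0.082,0.153,0],[0,0,0]],[0,[0.099,0.17,0],[0,0,0]],[0,[0.116,0.188,0],[0,0,0]]])

```text
time: 3.75
eef_pos: [0.5956, -0.2462, 0.1816]
tcp_rot: [-0.497, 0.504, 0.496, 0.504]
contact_force: [0.5, -0.4, 2.1]
opening: 0.003
```

```bash
python3 - <<'E'
from h import *
s=ctrl.get_state(); print(s["eef_pos"],s["contact_force"])
c=cam("scene"); cv2.imwrite("pics/s2.png",cv2.resize(c["color"][60:220,180:380,::-1],None,fx=4,fy=4))
E
```

```text
[ 0.59557517 -0.24616083  0.18157314] [ 0.48813373 -0.39378593  2.1325076 ]
```

View pics/s2.png

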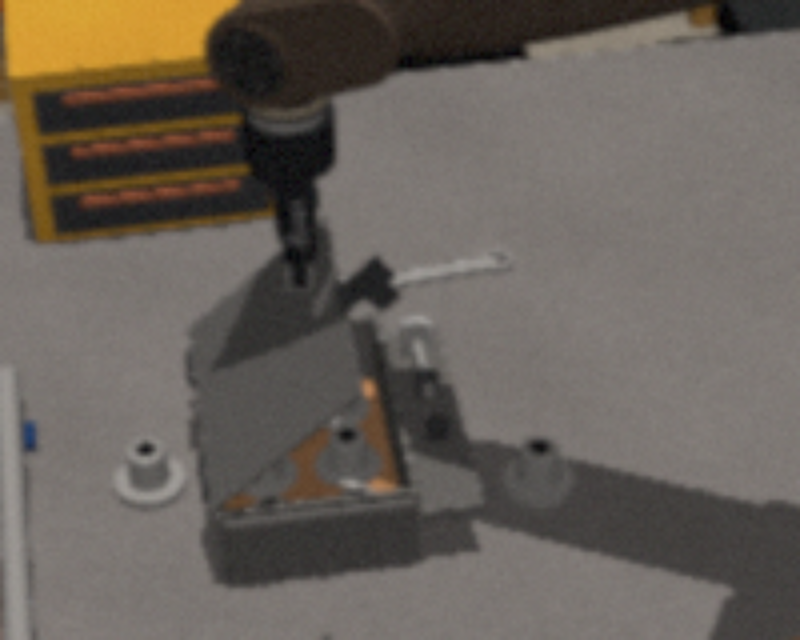

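The tip rests on the outer face at about (300,285), and the lid has gone down with it to roughly 0.7 rad. I'll carry on along the arc.

>>> play_rows(rows=[[0,[0.018,0.016,0],[0,0,0]],[0,[0.037,0.031,0],[0,0,0]],[0,[0.057,0.046,0],[0,0,0]],[0,[0.077,0.058,0],[0,0,0]],[0,[0.098,0.07,0],[0,0,0]],[0,[0.12,0.081,0],[0,0,0]],[0,[0.142,0.091,0],[0,0,0]],[0,[0.165,0.099,0],[0,0,0]],[0,[0.188,0.107,0],[0,0,0]],[0,[0.211,0.113,0],[0,0,0]]])

```text
time: 4.63
eef_pos: [0.5614, -0.2453, 0.1173]
tcp_rot: [-0.496, 0.504, 0.497, 0.504]
contact_force: [-1.2, -0.9, 1.8]
opening: 0.001
```

>>> play_rows(rows=[[0,[0.016,0.004,0],[0,0,0]],[0,[0.032,0.007,0],[0,0,0]],[0,[0.048,0.01,0],[0,0,0]],[0,[0.064,0.012,0],[0,0,0]],[0,[0.075,0.013,0],[0,0,0]],[0,[0.083,0.014,0],[0,0,0]],[0,[0.083,0.014,0],[0,0,0]]])

```text
time: 5.22
eef_pos: [0.5578, -0.2453, 0.0932]
tcp_rot: [-0.496, 0.504, 0.496, 0.504]
contact_force: [0.6, -0.6, 0.6]
opening: -0.001
```

>>> play_rows(rows=[[0,[0.004,0,0],[0,0,0]],[0,[0.008,0,0],[0,0,0]],[0,[0.012,0,0],[0,0,0]],[0,[0.012,0,0],[0,0,0]]])

```text
time: 5.55
eef_pos: [0.5579, -0.2453, 0.0929]
tcp_rot: [-0.496, 0.504, 0.497, 0.503]
contact_force: [-5.8, 3.7, 14.1]
opening: 0.001
```

The lid stops hard at 0.093 m with a 14 N push, so it is shut. I'll lift off and move to the right of the bolt.

>>> play_rows(rows=[[0,[-0.1,0,0],[0,0,0]],[0,[-0.2,0,0],[0,0,0]],[0,[-0.2,0.1,-0.1],[0,0,0]],[0,[-0.2,0.2,-0.2],[0,0,0]],[0,[-0.2,0.223,-0.3],[0,0,0]],[0,[-0.2,0.223,-0.383],[0,0,0]],[0,[-0.2,0.223,-0.383],[0,0,0]],[0,[-0.2,0.223,-0.383],[0,0,0]]])

```text
time: 6.22
eef_pos: [0.4887, -0.3602, 0.1495]
tcp_rot: [-0.496, 0.504, 0.496, 0.504]
contact_force: [0.6, -0.5, -0.5]
opening: 0.003
```

```bash
python3 - <<'E'
from h import *
s=ctrl.get_state(); print(s["eef_pos"],s["contact_force"])
a=[]
for n,(x,y) in dict(top=(290,150),scene=(215,105)).items():
    c=cam(n); a.append(cv2.resize(c["color"][y:y+120,x:x+120,::-1],(400,400),interpolation=cv2.INTER_CUBIC))
    print(n,proj(c,s["eef_pos"]), proj(c,case(-.115,-.101,.096)))
cv2.imwrite("pics/b1.png",cv2.convertScaleAbs(np.hstack(a),alpha=1.7))
E
```

```text
[ 0.48868254 -0.36018057  0.14946565] [ 0.55064708 -0.54603111 -0.47175168]
top [398.70456038 234.126705  ] [373.52679632 233.00146704]
scene [279.73310558 115.93662571] [282.27646666 138.26203153]
```

View pics/b1.png

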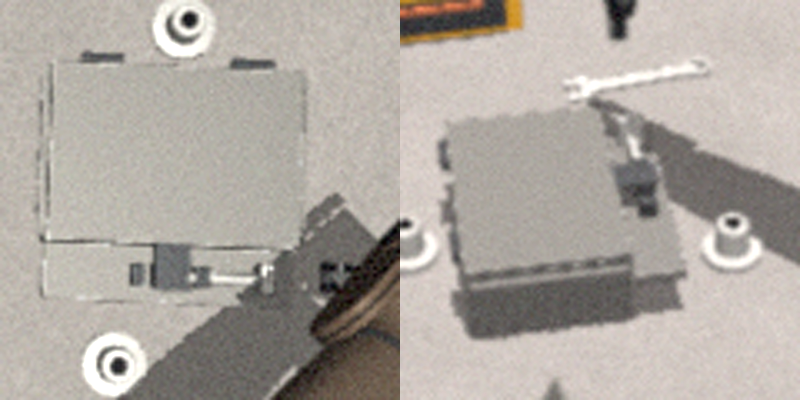

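The lid lies flat and the tab is unmoved at crop (266,278). The fingertips are in line behind it at (332,275). I'll go down beside the ledge and push along +y.

>>> play_rows(rows=[[0,[0.12,0,0],[0,0,0]],[0,[0.22,0,0],[0,0,0]],[0,[0.253,-0.007,0],[0,0,0]],[0,[0.253,-0.007,0.06],[0,0,0]],[0,[0.253,-0.007,0.12],[0,0,0]],[0,[0.253,-0.007,0.15],[0,0,0]],[0,[0.253,-0.007,0.165],[0,0,0]],[0,[0.253,-0.007,0.18],[0,0,0]],[0,[0.253,-0.007,0.195],[0,0,0]],[0,[0.253,-0.007,0.21],[0,0,0]]])

```text
time: 7.15
eef_pos: [0.4928, -0.297, 0.075]
tcp_rot: [-0.497, 0.504, 0.495, 0.504]
contact_force: [0.2, -2.2, 0.6]
opening: -0.002
```

>>> play_rows(rows=[[0,[0,0,0.015],[0,0,0]],[0,[0,0,0.03],[0,0,0]],[0,[0,0,0.045],[0,0,0]],[0,[0,0,0.06],[0,0,0]],[0,[0,0,0.07],[0,0,0]],[0,[0,0,0.08],[0,0,0]],[0,[0,0,0.085],[0,0,0]],[0,[0,0,0.085],[0,0,0]]])

```text
time: 7.82
eef_pos: [0.4924, -0.2702, 0.0736]
tcp_rot: [-0.496, 0.504, 0.497, 0.504]
contact_force: [0.7, -0.8, 0.5]
opening: -0.001
```

>>> play_rows(rows=[[0,[0,0,0.007],[0,0,0]],[0,[0,0,0.014],[0,0,0]],[0,[0,0,0.02],[0,0,0]],[0,[0,0,0.02],[0,0,0]]])

```text
time: 8.15
eef_pos: [0.4925, -0.2677, 0.0738]
tcp_rot: [-0.499, 0.505, 0.495, 0.502]
contact_force: [-1.0, -10.8, -2.5]
opening: 0.001
```

>>> play_rows(rows=[[0,[0,0,0.008],[0,0,0]],[0,[0,0,0.008],[0,0,0]],[0,[0,0,0.008],[0,0,0]]])

```text
time: 8.4
eef_pos: [0.4925, -0.2675, 0.0739]
tcp_rot: [-0.5, 0.506, 0.494, 0.501]
contact_force: [-1.4, -16.7, -4.9]
opening: -0.002
```

The bolt is on its end stop: the force rises with no further travel, and the stop sits at the predicted y of about -0.267. I'll back off, rise and check.

>>> play_rows(rows=[[0,[0,0,-0.05],[0,0,0]],[0,[0,0,-0.15],[0,0,0]],[0,[0,0,-0.28],[0,0,0]],[0,[-0.1,0,-0.35],[0,0,0]],[0,[-0.23,0,-0.4],[0,0,0]],[0,[-0.36,0,-0.45],[0,0,0]],[0,[-0.45,0,-0.5],[0,0,0]],[0,[-0.45,0,-0.5],[0,0,0]],[0,[-0.45,0,-0.5],[0,0,0]]])

```text
time: 9.15
eef_pos: [0.4908, -0.4134, 0.2108]
tcp_rot: [-0.497, 0.504, 0.495, 0.504]
contact_force: [-0.2, 0.8, -0.4]
opening: -0.001
```

```bash
python3 - <<'E'
from h import *
s=ctrl.get_state(); print(s["eef_pos"],s["contact_force"])
a=[]
for n,(x,y) in dict(top=(290,150),scene=(215,105)).items():
    c=cam(n); a.append(cv2.resize(c["color"][y:y+120,x:x+120,::-1],(400,400),interpolation=cv2.INTER_CUBIC))
    cv2.imwrite(f"pics/{n}9.png",c["color"][:,:,::-1])
    print(n,"home tab centre at crop",(proj(c,case(-.115,-.05,.096))-[x,y])*400/120)
    d=cv2.absdiff(cv2.imread(f"pics/{n}0.png"),c["color"][:,:,::-1]).max(2)
    for q,b in dict(top=dict(small=(180,240,168,216),hubb=(212,236,216,240),bottle=(116,144,174,200),cup=(100,138,235,264),hubA=(314,336,248,272),hubC=(335,356,148,168)),scene=dict(small=(243,302,215,295),wrench=(262,310,120,136))).get(n).items():
        print(q,"mean diff",d[b[2]:b[3],b[0]:b[1]].mean().round(1))
cv2.imwrite("pics/b2.png",cv2.convertScaleAbs(np.hstack(a),alpha=1.7))
E
```

```text
[ 0.49082332 -0.4133978   0.21082525] [-0.22036062  0.76621755 -0.35481354]
top home tab centre at crop [224.18180198 274.32665481]
small mean diff 10.0
hubb mean diff 11.8
bottle mean diff 10.3
cup mean diff 9.7
hubA mean diff 12.7
hubC mean diff 11.8
scene home tab centre at crop [231.6662767  140.41723606]
small mean diff 5.5
wrench mean diff 21.0
```

View pics/b2.png

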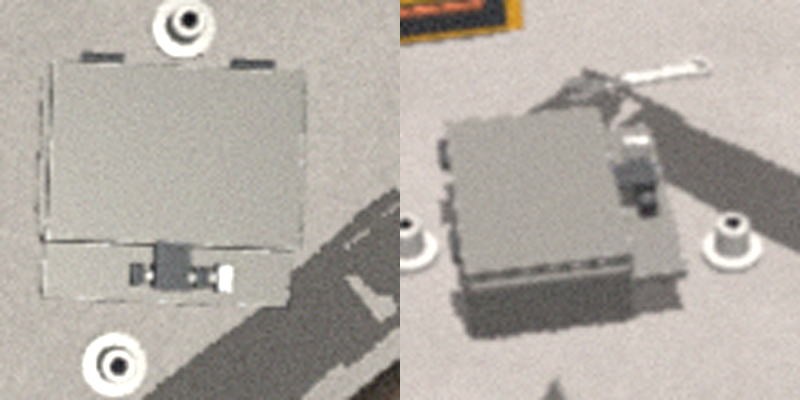

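The tab sits at crop (227,278), against a predicted (224,274) for fully home. The rod shows on the far side of the staple, running into the keeper at about (150,272), and the lid is flat. The wrench patch differs only because the arm's shadow lies across it. I'm handing in.

```bash
python3 -c "
from plant import ctrl
print(ctrl.sign_off())"
```

```text
the job is handed in; nothing more can be done
None
```

The larger case is shut and bolted, and the job was handed in at about 9.3 s of the 45 s allowed. The hand-in gives no verdict.

- **Lid:** I measured it from two views at about 0.94 rad open. I pushed it down on its outer face with shut fingertips at about 0.6 rad/s. It stopped hard at 93 mm under a 14 N push, and the pictures afterwards show it flat.
- **Bolt:** I pushed the thumb tab from behind until it stopped. The force rose from about 11 to 17 N while the tip moved only 0.2 mm more, at about 44 mm of travel by my measurement. The last picture shows the rod through the staple and into the keeper. The tab is about one camera pixel (3 mm) from where I predicted it would be when home, which is within measuring error.
- **Other things:** The small case, the hubs, the bottle and the cup show only low image differences from the start. The wrench patch differed more. I put that down to the arm's shadow across it, because the arm never went near the bench there, but I did not measure the wrench's position separately.
- **Arm:** It finished clear of everything, with the contact force near zero.

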